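# Hang the bobbin board over the rail

## Task

The plywood bobbin board stands in its wooden storage frame, locked in by two turn buttons. Swing both buttons well aside with the board still in place and leave them so, then lift the board up out of the frame and hang it by its metal hook over the free stretch of the rail, lowering it fully onto the bar before letting go. Do not disturb the two things already hanging on the rail or those standing around.

Things in the scene. Friction and masses are not known exactly. Their poses are not given: they have to be found in the camera images.
- case: Fixed wooden storage frame, origin: centre of underside. Base 90 (x) x 206 (y) x 12 mm. Posts at y = +-86.5 mm, 30 (x) x 29 (y), tops 122 mm up; guides inside them (to y = +-61 mm, same height) hold the board upright in the plane x = 0 with 2 mm play; it stands on the base and leaves straight up. Back wall at x = 33 to 39 mm, 67 mm high. x points away from the robot, give or take its yaw.
- button_left_pivot (a point): Left turn button (case +y side): dark wooden bar 50 x 14 x 16 mm tall on a vertical pivot on the post's top. Point: on the pivot at half height, 132 mm up (bar 124 to 140 mm up). The arm reaches 38 mm inwards over the board's shoulder, tail 12 mm outwards. Axes turn with it: arm along own -y. Light friction (about 2 N at the arm's end); stays where left.
- button_right_pivot (a point): Right turn button (case -y side), the mirror image of the left one: its arm points along its own +y.
- button_left (a joint): Angle of the left turn button (rad): 0 = arm across the board, straight towards the other post; positive = arm swung to the case's +x (back), negative = to -x (front). Either way is allowed; stops at +-1.75. Starts within +-0.45; clear of the board beyond about 0.75 either way; well aside means beyond 0.8.
- button_right (a joint): Angle of the right turn button, same signs: positive = arm swung to the case's +x (back), negative = to the front.
- board_center (a point): Centre of the bobbin board's plate: plywood 140 (y) x 110 (z) x 6 mm (x), about 180 g, loose. Six wooden bobbins stand 17 mm out of its front (-x), none higher than 27 mm above this point. A plywood tab 50 mm wide in the middle of its upper edge rises 30 mm more and carries the hook. Axes: x front to back, y width, z up. Hung by its hook it is nearly upright.
- board_grip (a point): Where to grip the board: middle of its hook, 70 mm above board_center and 12 mm behind (+x). Hook: upside-down U, 50 mm wide (y), 30 mm thick over all (x): plywood tab 6 mm, gap 20 mm, steel lip 4 mm. Its top, 4 mm steel, is 15 mm above this point; the lip ends 20 mm below this point. Outer faces are plain to that depth: pinch them from above along x. Board axes.
- board_seat (a point): Where the bar's axis lies when the hook rests on the bar: midway in the 20 mm gap, 1 mm further back (+x) than board_grip and 5 mm higher; the lip's lower end is 25 mm lower. The board may hang facing either way. Board axes.
- rail_mid (a point): Middle of the fixed rail, on the bar's axis: level steel bar 12 mm in diameter, 380 mm long along its own y, 170 mm above the table, between wooden posts 16 mm thick at y = +-194 mm that end 10 mm above the bar's axis, on feet 110 x 40 x 12 mm. z up.
- sheet_top (a point): Folded aluminium sheet (upside-down U) hanging on the bar towards one end (either): 70 mm wide along the bar, 24 mm thick, from 9 mm above the bar's axis to 76 mm below. Point: on the bar's axis, middle of its width. Leave it.
- headband_top (a point): White headband frame hanging on the bar towards the other end: an arch 14 mm wide along the bar, 124 mm across it, from 10 mm above the bar's axis to 107 mm below. Point: on the bar's axis, middle of the 14 mm. The free stretch for the board lies between headband and sheet. Leave it.
- jar_center (a point): Centre of a glass jar, diameter 68, height 95 mm, standing in front of the case. Leave it.
- bottle_center (a point): Centre of an amber bottle, diameter 56, height 150 mm, standing behind the case. Leave it.
- spool_center (a point): Centre of a large empty wooden spool, diameter 64, height 80 mm, standing in front of the rail. Leave it.

How it is judged:
By the outcome, as a careful person would: the job done as asked, in the order asked, and still so for the second after the job is handed in, with the robot touching nothing.
It also fails if it takes over 69 s, if anything falls off the work surface, if the arm or the gripper's body presses on something with over 40 N, if the wrist force passes 120 N, or if a joint passes its speed limit or range.

## Robot

A 6-joint arm with a two-finger parallel gripper is mounted at the origin on the work surface. World frame = base frame: x ahead of the robot, y to its left, z up, the work surface at z = 0. Lengths are in m, angles in rad, forces in N, time in s.
With the tool pointing down it reaches from about 0.225 to 0.875 m from the base axis. Payload 3.4 kg.
Tool frame: the origin (TCP) lies between the finger pads; the fingertips stand 17 mm ahead of it and the grasp point (between the pads) lies 2 mm behind it; y points along the fingers, z is the direction in which the jaws open and shut, and the axes are right-handed (so a half turn about y gives the same grasp; the last joint's range is limited). The gripper opens to 85 mm and grips with 20 to 120 N. Pads are 22 mm wide; open, the fingers measure 114 mm over their backs; the gripper's body (76 mm by 85 mm) begins 54 mm behind the grasp point. The pads swing forward as they close: fully open they stand 13 mm farther back than shut.
Start: joints at [1.044, 0.276, 1.505, -0, 1.361, -0.121], TCP at [0.227, 0.528, 0.22] pointing down, gripper open.
Joint ranges: [-2.89, 2.89], [-0.75, 2.08], [0.22, 2.7], [-1.18, 4.32], [0.11, 2.71], [-2.7, 2.7]. Speed limits (rad/s): [2.57, 2.57, 3.14, 3.14, 3.14, 3.14].

## Interface

Orientations are given as a unit quaternion [w, x, y, z].
In Python, from rig import manip, get_image, camera_model, sign_off, spot_in, silhouettes, spot_point gives the robot as it stands.
- The arm moves only by the tool jog_arm, never from a script. Its argument "targets" is a list of rows, each a list of 3 entries, a list of its own where there are three numbers: the finger opening in m, from 0 to 0.0854, then the shift along the world's x, y, z in m, then the turn about the world's z in rad. In form: [[claw, [x, y, z], spin], ...]. A call has 1 to 10 rows; each row shifts and turns the commanded pose from where the row before left it; what a row does not reach is not made up. A row lasts 1/8 s, in which the tool goes at most 62.5 mm and 10.7 degrees, less where a joint would pass 70% of its speed; a pose out of reach is approached as far as the arm can. A call with a gripper value outside its range is refused whole. The fingers move at their own pace and stop on an object; "force" is the grip in N (left out, the last holds). Time passes only in rows, so rows that do not move let the fingers close. It gives the time, the measured TCP pose, the force and the opening at its end, in the units of the state.
- manip.get_state(): the state, without advancing time (a new reading comes with each control period).
- get_image(name): name is "scene" or "top" or "wrist"; returns (picture, depth): 420x560x3 uint8, red, green, blue; 420x560 float32, m along the optical axis (not along the pixel's ray), 0 where there is no reading.
- camera_model(name): a dict with "mtx" (3x3 intrinsics, pixels), "distortion" ([k1, k2, p1, p2, k3] as OpenCV has them; the pictures are not rectified), "world_from_camera" (4x4, takes a point from camera to world coordinates). Camera axes: x right, y up, looking along -z (the intrinsics and any distortion apply to the point x, -y, -z); pixel columns grow to the right and rows downward; lengths in m; the calibration is good to about 2 mm. A picture is of the moment at which its call begins: read the wrist's pose just before it. camera_model takes no time and is no camera call; for the wrist camera it gives the pose at the moment of the call.
- sign_off(): hands the job in, once; it reports no verdict.
Trained networks look in the newest picture that a camera, given by its name, has taken for a name from the list of things; names that differ only in an ending like _2 or _b are one class to them, and where a whole thing is asked for, a point or a joint stands for the part that bears it (a point fixed in the world has none). Each returns a list of dicts, best first, with "score" (0 to 1); they miss things now and then, are a little off and sometimes report something else, mostly with a low value. They report only what shows in the picture. A call takes as long as a camera call.
- spot_in(name, camera): "position" ([column, row] in pixels, amid what is visible of it).
- silhouettes(name, camera): "mask" (420x560 bool, what is visible of it) and "position" ([column, row] in pixels, amid what is visible of it).
- spot_point(name, camera): "position" ([column, row] in pixels: a listed point, or the origin of a listed thing).
The state is a dict: "clock": time; "qpos": joint angles; "qd": joint speeds; "effort": joint torques, N m; "position": TCP position; "ee_rot": TCP orientation; "contact_force": force on the tool from outside, world axes, zero at the start; "moment": the same for the moment, N m; "width": finger opening in m.
Only numpy, scipy, OpenCV 4.12 (cv2) and the standard library are available. Lean on these libraries where they do the work, as an engineer would, in place of code of your own. Each camera call takes 0.05 s, during which the arm holds its last target.

## Working session

There is one attempt and no reset: what is moved stays moved. The work goes in short steps, Python scripts to look and compute and a tool call to move; the robot and the scene stay as the last step left them, time stands still between calls to the robot, and variables do not carry over. Pictures are saved under pics/ and viewed, and the job is handed in when it is done.

Besides the shell and the picture viewer there is one more tool, called after "Emit:" as name(argument=value, ...), one argument or row to a line, values as JSON. jog_arm: Moves the arm, as the interface text tells. Its arguments: {"type":"object","properties":{"targets":{"type":"array","items":{"type":"array"}},"force":{"type":"number"}},"required":["targets"]}

```bash
mkdir -p pics; ls
cat > h.py <<'E'
import numpy as np, cv2
from rig import manip, get_image, camera_model, sign_off, spot_in, silhouettes, spot_point
def ray(cam,px,m=None):
    m=m or camera_model(cam)
    K=np.array(m["mtx"],float);d=np.array(m["distortion"],float);T=np.array(m["world_from_camera"])
    p=cv2.undistortPoints(np.array(px,float).reshape(-1,1,2),K,d).reshape(-1,2)
    r=np.c_[p[:,0],-p[:,1],-np.ones(len(p))]
    return T[:3,3],r@T[:3,:3].T
def atz(cam,px,z):
    o,r=ray(cam,px); return o+r*((z-o[2])/r[:,2:3])
def cloud(cam,depth,m=None):
    m=m or camera_model(cam)
    h,w=depth.shape
    uv=np.stack(np.meshgrid(np.arange(w),np.arange(h)),-1).reshape(-1,2)
    o,r=ray(cam,uv,m)
    P=o+r*depth.reshape(-1,1)
    P[depth.reshape(-1)==0]=np.nan
    return P.reshape(h,w,3)
def proj(cam,P):
    m=camera_model(cam);K=np.array(m["mtx"],float);d=np.array(m["distortion"],float);T=np.array(m["world_from_camera"])
    c=(np.array(P).reshape(-1,3)-T[:3,3])@T[:3,:3]
    return cv2.projectPoints((c*[1,-1,-1]).reshape(-1,1,3),np.zeros(3),np.zeros(3),K,d)[0].reshape(-1,2)
def save(n,im): cv2.imwrite("pics/"+n,cv2.cvtColor(im,cv2.COLOR_RGB2BGR))
E
python3 - <<'E'
from h import *
np.set_printoptions(precision=4,suppress=True)
for c in ["scene","top"]:
    im,d=get_image(c); save(c+"0.png",im); np.save(c+"0.npy",d)
    T=np.array(camera_model(c)["world_from_camera"]); print(c,T)
    for n in ["case","button_left_pivot","button_right_pivot","board_center","board_grip","board_seat","rail_mid","sheet_top","headband_top","jar_center","bottle_center","spool_center"]:
        r=spot_point(n,c); print(n,[(np.round(x["position"],1),round(x["score"],2)) for x in r[:2]])
print(manip.get_state())
E
```

```text
pics
scene [[ 0.682  -0.6301  0.3713  0.9676]
 [ 0.7313  0.5941 -0.335  -0.4279]
 [-0.0095  0.5     0.866   1.1867]
 [ 0.      0.      0.      1.    ]]
case [(array([356.4, 188.5]), 0.88)]
button_left_pivot [(array([375.8, 139.8]), 0.48)]
button_right_pivot [(array([349.7, 185.6]), 0.5), (array([159.9, 265.7]), 0.49)]
board_center [(array([359.5, 178.3]), 0.84)]
board_grip [(array([369.1, 162.6]), 0.8)]
board_seat [(array([373.5, 161.2]), 0.6)]
rail_mid [(array([217. , 270.8]), 0.85), (array([396.2, 212.6]), 0.72)]
sheet_top [(array([170.9, 314.5]), 0.62)]
headband_top [(array([255.7, 230.2]), 0.98)]
jar_center [(array([310. , 164.5]), 0.63), (array([158.7, 267.2]), 0.21)]
bottle_center [(array([395.5, 213.3]), 0.76)]
spool_center [(array([158.9, 269.6]), 0.84)]
top [[ 0.0004  0.9933 -0.1153  0.3784]
 [-1.     -0.0003 -0.0063 -0.008 ]
 [-0.0063  0.1153  0.9933  1.1355]
 [ 0.      0.      0.      1.    ]]
case [(array([196. , 188.9]), 0.76)]
button_left_pivot [(array([151.8, 194.2]), 0.51)]
button_right_pivot [(array([217.8, 175. ]), 0.54)]
board_center [(array([192.1, 188.1]), 0.97),
[... 201 characters left out ...]
(array([425.2, 173.8]), 0.89), (array([151.9, 191. ]), 0.6)]
headband_top [(array([322.2, 191.5]), 0.7)]
jar_center [(array([213.8, 235.5]), 0.59)]
bottle_center [(array([204.3, 135.5]), 0.97)]
spool_center [(array([387.4, 249.8]), 0.95)]
{'clock': 1.3, 'qpos': array([ 1.044 ,  0.2759,  1.5049, -0.    ,  1.3607, -0.121 ]), 'qd': array([ 0.0015, -0.0001,  0.0003, -0.0014, -0.0009, -0.0009]), 'effort': array([ -0.002 , -41.6675, -24.6097,  -0.0003,   0.0006,   0.    ]), 'position': array([0.227 , 0.5283, 0.2197]), 'ee_rot': array([ 0.6926, -0.6926,  0.1425, -0.1425]), 'contact_force': array([-1.1175,  1.435 , -0.0431]), 'moment': array([ 0.0036, -0.0023, -0.0063]), 'width': 0.0853691561905693}
```

Run:
```python
import cv2
for c in ["scene","top"]:
    im=cv2.imread(f"pics/{c}0.png"); cv2.imwrite(f"pics/{c}0b.png",cv2.resize(im,(800,600),interpolation=cv2.INTER_CUBIC))
im=cv2.imread("pics/top0.png")[110:280,120:300]; cv2.imwrite("pics/top0c.png",cv2.resize(im,None,fx=3.5,fy=3.5,interpolation=cv2.INTER_CUBIC))
```

```text
(no output)
```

View pics/scene0b.png

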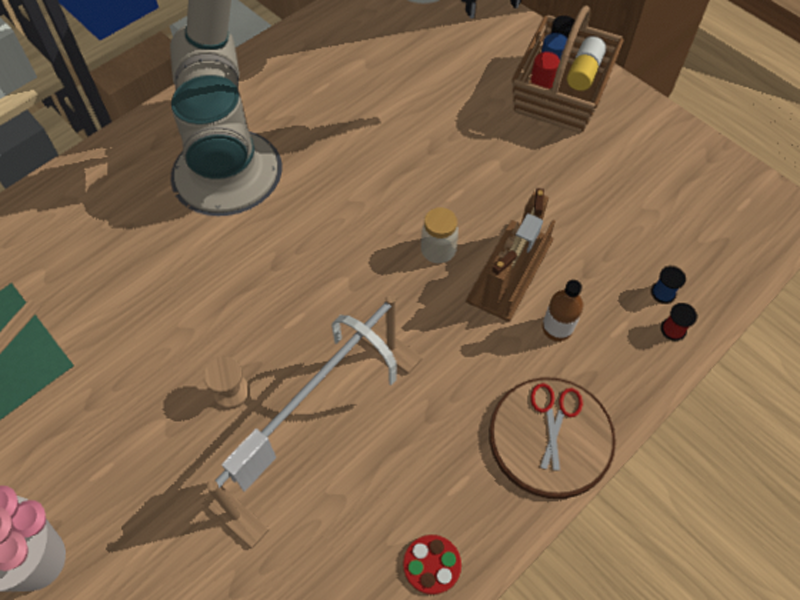

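View pics/top0b.png

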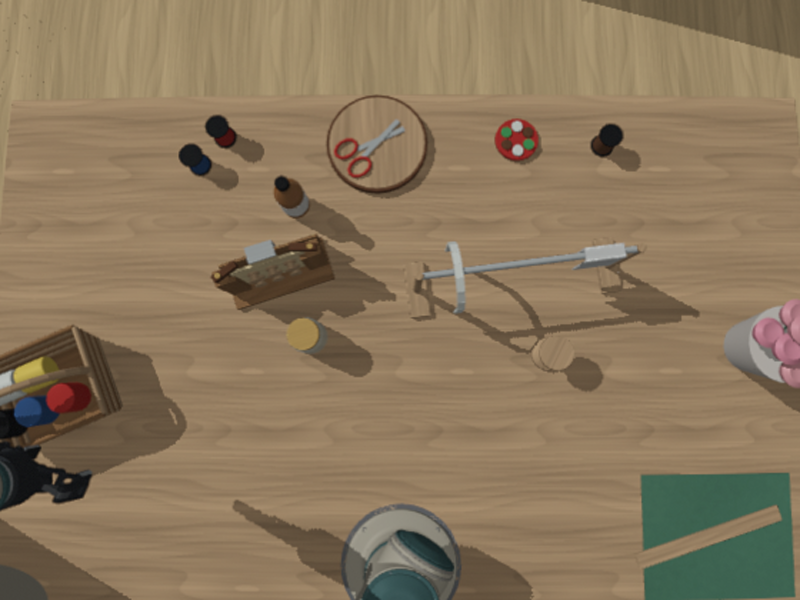

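View pics/top0c.png

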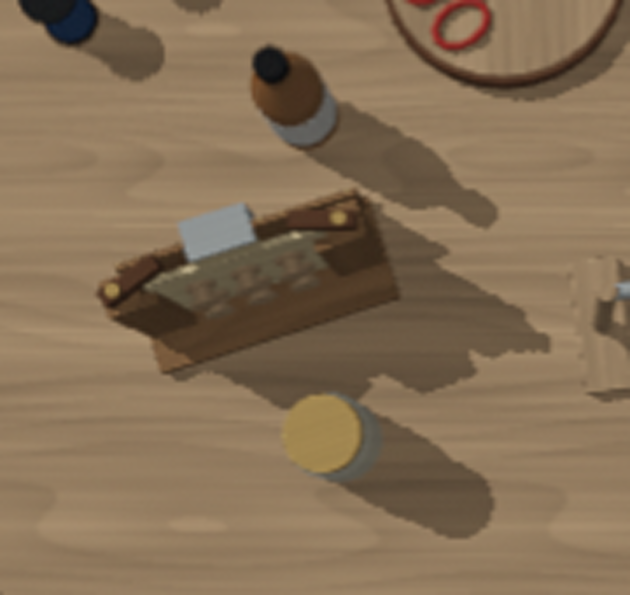

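Run:
```python
from h import *
np.set_printoptions(precision=4,suppress=True)
d=np.load("top0.npy"); P=cloud("top",d)
ds=np.load("scene0.npy"); S=cloud("scene",ds)
def at(C,u,v): return C[int(round(v)),int(round(u))]
print("zero frac",np.mean(d==0),np.mean(ds==0))
print("table z",np.nanmedian(P[300:330,200:400,2]),np.nanmedian(S[300:340,300:340,2]))
L=np.array([120+112/3.5,110+290/3.5]);R=np.array([120+339/3.5,110+217/3.5])
l,r=atz("top",[L,R],0.140); print("pivots",l,r,np.linalg.norm(l-r),"depthpts",at(P,*L),at(P,*R))
v=(l-r)[:2]; print("yaw",np.degrees(np.arctan2(-v[0],v[1])))
for n,px,z in [("rail",(371.2,182.6),.17),("sheet",(425.2,173.8),.17),("head",(322.2,191.5),.17),("jar",(213.8,235.5),.0475),("bottle",(204.3,135.5),.075),("spool",(387.4,249.8),.04),("case",(196,188.9),0),("grip",(181.5,174.4),.137),("bc",(192.1,188.1),.067)]:
    print(n,atz("top",[px],z)[0])
for n,px,z in [("rail",(217,270.8),.17),("sheet",(170.9,314.5),.17),("head",(255.7,230.2),.17),("jar",(310,164.5),.0475),("bottle",(395.5,213.3),.075),("spool",(158.9,269.6),.04),("case",(356.4,188.5),0),("grip",(369.1,162.6),.137),("bc",(359.5,178.3),.067),("L",(375.8,139.8),.132),("R",(349.7,185.6),.132)]:
    print("S",n,atz("scene",[px],z)[0])
```

```text
zero frac 0.004056122448979592 0.0039115646258503405
table z -0.000846290163959651 -0.00010970084954120551
pivots [0.5418 0.3246 0.14  ] [0.5955 0.1595 0.14  ] 0.1735996429278783 depthpts [0.5416 0.3248 0.1392] [0.5947 0.1585 0.1437]
yaw 18.01309652057077
rail [ 0.5621 -0.227   0.17  ]
sheet [ 0.5844 -0.3622  0.17  ]
head [ 0.5398 -0.1057  0.17  ]
jar [0.4384 0.1801 0.0475]
bottle [0.7124 0.2073 0.075 ]
spool [ 0.3995 -0.2963  0.04  ]
case [0.5762 0.2428 0.    ]
grip [0.5902 0.251  0.137 ]
bc [0.5668 0.2388 0.067 ]
S rail [ 0.5627 -0.2207  0.17  ]
S sheet [ 0.5723 -0.3523  0.17  ]
S head [ 0.5469 -0.0955  0.17  ]
S jar [0.4489 0.1826 0.0475]
S bottle [0.7094 0.218  0.075 ]
S spool [ 0.4127 -0.2949  0.04  ]
S case [0.569  0.2435 0.    ]
S grip [0.5856 0.2451 0.137 ]
S bc [0.576  0.2346 0.067 ]
S L [0.5484 0.3143 0.132 ]
S R [0.5967 0.1632 0.132 ]
```

```bash
cat > fit.py <<'E'
from h import *
np.set_printoptions(precision=4,suppress=True)
P=cloud("top",np.load("top0.npy")); S=cloud("scene",np.load("scene0.npy"))
for nm,C in (("top",P),("scene",S)):
    Q=C.reshape(-1,3); Q=Q[~np.isnan(Q[:,0])]
    hk=Q[(abs(Q[:,2]-.152)<.004)&(Q[:,0]>.5)&(Q[:,0]<.65)&(Q[:,1]>.19)&(Q[:,1]<.3)]
    rect=cv2.minAreaRect(hk[:,:2].astype(np.float32)); print(nm,"hook",len(hk),hk.mean(0),rect)
    bt=Q[(abs(Q[:,2]-.140)<.004)&(Q[:,0]>.5)&(Q[:,0]<.65)&(Q[:,1]>.12)&(Q[:,1]<.36)]
    for lo,hi in((.13,.2),(.28,.35)):
        b=bt[(bt[:,1]>lo)&(bt[:,1]<hi)]; 
        if len(b)>4: print("  btn",len(b),b.mean(0),cv2.minAreaRect(b[:,:2].astype(np.float32)))
    bar=Q[(abs(Q[:,2]-.174)<.008)&(Q[:,0]>.45)&(Q[:,0]<.7)&(Q[:,1]<0)&(Q[:,1]>-.5)]
    mid=bar[(bar[:,1]<-.14)&(bar[:,1]>-.29)]
    a=np.polyfit(mid[:,1],mid[:,0],1); print("  bar",len(mid),a,"x res",np.std(mid[:,0]-np.polyval(a,mid[:,1])),"z95",np.percentile(mid[:,2],[5,50,95]),"angle",np.degrees(np.arctan(a[0])))
    print("  y hist:")
    al=Q[(Q[:,2]>.160)&(Q[:,2]<.2)&(Q[:,1]<0)&(Q[:,1]>-.5)&(Q[:,0]>.4)&(Q[:,0]<.7)]
    for y in np.arange(-.46,.02,.01):
        m=al[(al[:,1]>=y)&(al[:,1]<y+.01)]
        if len(m): print("   %.2f n%d x %.3f..%.3f zmax %.3f"%(y,len(m),m[:,0].min(),m[:,0].max(),m[:,2].max()))
E
python3 fit.py
```

```text
top hook 217 [0.5838 0.2475 0.1506] ((0.5842433571815491, 0.2473025918006897), (0.031378503888845444, 0.05091758072376251), 15.454659461975098)
  btn 90 [0.5956 0.1724 0.1391] ((0.5959188342094421, 0.17215563356876373), (0.013029955327510834, 0.046422213315963745), 3.176847457885742)
  btn 96 [0.5503 0.3146 0.139 ] ((0.550230860710144, 0.3146297037601471), (0.014642772264778614, 0.0487879179418087), 37.4033088684082)
  bar 296 [-0.1299  0.5305] x res 0.0034448355538275453 z95 [0.1701 0.1743 0.1773] angle -7.399096558311576
  y hist:
   -0.43 n12 x 0.578..0.592 zmax 0.182
   -0.42 n31 x 0.578..0.592 zmax 0.184
   -0.41 n20 x 0.578..0.589 zmax 0.182
   -0.40 n18 x 0.577..0.589 zmax 0.178
   -0.39 n41 x 0.568..0.593 zmax 0.181
   -0.38 n42 x 0.567..0.592 zmax 0.182
   -0.37 n43 x 0.566..0.590 zmax 0.184
   -0.36 n45 x 0.564..0.590 zmax 0.184
   -0.35 n41 x 0.564..0.588 zmax 0.182
   -0.34 n43 x 0.562..0.587 zmax 0.183
   -0.33 n46 x 0.561..0.585 zmax 0.181
   -0.32 n26 x 0.566..0.585 zmax 0.179
   -0.31 n18 x 0.566..0.576 zmax 0.179
   -0.30 n20 x 0.563..0.575 zmax 0.181
   -0.29 n20 x 
[... 2482 characters left out ...]
 -0.20 n24 x 0.553..0.566 zmax 0.179
   -0.19 n28 x 0.553..0.563 zmax 0.178
   -0.18 n24 x 0.552..0.562 zmax 0.178
   -0.17 n24 x 0.550..0.561 zmax 0.176
   -0.16 n22 x 0.547..0.559 zmax 0.179
   -0.15 n27 x 0.546..0.559 zmax 0.179
   -0.14 n25 x 0.545..0.557 zmax 0.178
   -0.13 n24 x 0.544..0.555 zmax 0.180
   -0.12 n38 x 0.503..0.554 zmax 0.179
   -0.11 n130 x 0.502..0.590 zmax 0.183
   -0.10 n116 x 0.511..0.594 zmax 0.182
   -0.09 n26 x 0.538..0.590 zmax 0.176
   -0.08 n25 x 0.537..0.550 zmax 0.179
   -0.07 n23 x 0.536..0.549 zmax 0.178
   -0.06 n24 x 0.535..0.546 zmax 0.178
   -0.05 n24 x 0.535..0.546 zmax 0.181
   -0.04 n41 x 0.531..0.546 zmax 0.184
   -0.03 n5 x 0.535..0.540 zmax 0.179
```

Emit:
jog_arm(
  targets=[
    [0, [0.03, -0.024, 0.003], -0.085],
    [0, [0.03, -0.024, 0.003], -0.085],
    [0, [0.03, -0.024, 0.003], -0.085],
    [0, [0.03, -0.024, 0.003], -0.085],
    [0, [0.03, -0.024, 0.003], -0.085],
    [0, [0.03, -0.024, 0.003], -0.085],
    [0, [0.03, -0.024, 0.003], -0.085],
    [0, [0.03, -0.024, 0.003], -0.085],
    [0, [0.03, -0.024, 0.003], -0.085],
    [0, [0.03, -0.024, 0.003], -0.085],
  ],
)

```text
clock: 2.55
position: [0.5279, 0.2875, 0.2499]
ee_rot: [0.572, -0.572, 0.416, -0.416]
contact_force: [-0.0, 0.4, 1.2]
width: 0.0
```

Run:
```python
from h import *
np.set_printoptions(precision=4,suppress=True)
from scipy.spatial.transform import Rotation as R
s=manip.get_state(); q=s["ee_rot"]; M=R.from_quat([q[1],q[2],q[3],q[0]]).as_matrix()
print(s["clock"],s["position"],s["qpos"],"y",M[:,1],"jaw deg",np.degrees(np.arctan2(M[1,2],M[0,2])),s["contact_force"],s["width"])
m=camera_model("wrist"); print(np.array(m["world_from_camera"]))
im,d=get_image("wrist"); save("w1.png",im); np.save("w1.npy",d)
```

```text
2.55 [0.5279 0.2875 0.2499] [0.3829 0.301  1.3943 0.0001 1.446  0.0707] y [ 0.0002  0.0002 -1.    ] jaw deg 17.881527548399742 [-0.0142  0.3957  1.1658] 4.475623768548275e-05
[[ 0.9517 -0.2934 -0.0902  0.5055]
 [ 0.3069  0.9094  0.2808  0.3604]
 [-0.0004 -0.2949  0.9555  0.4035]
 [ 0.      0.      0.      1.    ]]
```

View pics/w1.png

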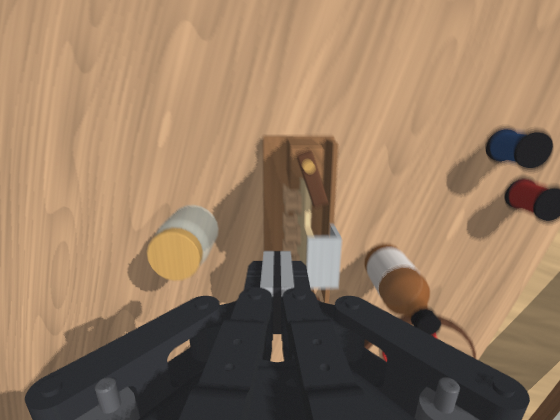

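Run:
```python
from h import *
np.set_printoptions(precision=4,suppress=True)
print(atz("wrist",[(309,166)],.14), "hook corners", atz("wrist",[(307,236),(338,235),(342,287),(311,289)],.152),"mean",atz("wrist",[(307,236),(338,235),(342,287),(311,289)],.152).mean(0))
C=cloud("wrist",np.load("w1.npy")); print(C[166,309],C[255,323],C[262,325])
Q=C[225:300,290:350].reshape(-1,3);hk=Q[abs(Q[:,2]-.152)<.005]; print(len(hk),hk.mean(0),cv2.minAreaRect(hk[:,:2].astype(np.float32)))
```

```text
[[0.5505 0.3236 0.14  ]] hook corners [[0.5673 0.2666 0.152 ]
 [0.593  0.2756 0.152 ]
 [0.6155 0.228  0.152 ]
 [0.5886 0.2175 0.152 ]] mean [0.5911 0.2469 0.152 ]
[0.5503 0.3238 0.1413] [0.5873 0.2533 0.1512] [0.5914 0.2474 0.1515]
1671 [0.5884 0.2493 0.1515] ((0.5886936783790588, 0.2473035305738449), (0.030502719804644585, 0.050490863621234894), 18.264570236206055)
```

Emit:
jog_arm(
  targets=[
    [0, [0, 0, -0.035], 0],
    [0, [0, 0, -0.035], 0],
    [0, [0, 0, -0.025], 0],
    [0, [0, 0, -0.008], 0],
    [0, [0.006, 0.002, 0], 0],
    [0, [0.006, 0.002, 0], 0],
    [0, [0.006, 0.002, 0], 0],
  ],
)

```text
clock: 3.48
position: [0.5463, 0.2949, 0.148]
ee_rot: [0.573, -0.571, 0.415, -0.416]
contact_force: [0.4, -0.5, 0.8]
width: -0.0004
```

Emit:
jog_arm(
  targets=[
    [0, [0.006, 0.002, 0], 0],
    [0, [0.006, 0.002, 0], 0],
    [0, [0.006, 0.002, 0], 0],
    [0, [0.006, 0.002, 0], 0],
    [0, [0, 0, 0], 0],
  ],
)

```text
clock: 4.1
position: [0.5695, 0.3024, 0.1466]
ee_rot: [0.572, -0.572, 0.415, -0.415]
contact_force: [0.1, -0.8, -0.1]
width: -0.0
```

Run:
```python
from h import *
np.set_printoptions(precision=4,suppress=True)
s=manip.get_state(); print(s["clock"],s["position"],s["contact_force"])
im,d=get_image("wrist"); save("w2.png",im); np.save("w2.npy",d)
```

```text
4.1 [0.5695 0.3024 0.1466] [ 0.0936 -0.8409 -0.0735]
```

View pics/w2.png

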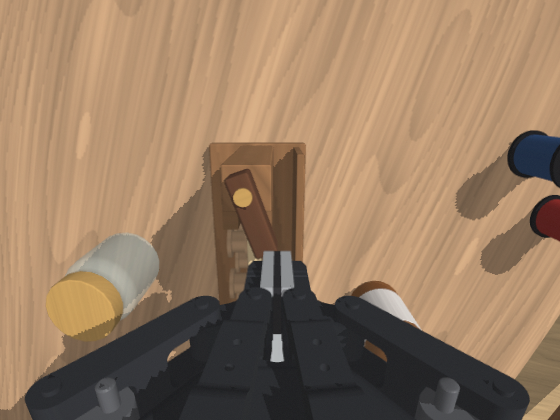

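Run:
```python
from h import *
np.set_printoptions(precision=4,suppress=True)
im=cv2.imread("pics/w2.png"); cv2.imwrite("pics/w2c.png",cv2.resize(im[130:330,190:370],None,fx=3,fy=3,interpolation=cv2.INTER_CUBIC))
C=cloud("wrist",np.load("w2.npy"))
for v in range(235,300,5): print(v,[tuple(np.round(C[v,u],3)) for u in (245,255,265,272,276,282,290)])
im,d=get_image("scene"); save("s2.png",im); np.save("s2.npy",d)
cv2.imwrite("pics/s2c.png",cv2.cvtColor(cv2.resize(im[90:240,290:430],None,fx=4,fy=4,interpolation=cv2.INTER_CUBIC),cv2.COLOR_RGB2BGR))
```

```text
235 [(np.float64(0.55), np.float64(0.307), np.float64(0.138)), (np.float64(0.555), np.float64(0.31), np.float64(0.14)), (np.float64(0.56), np.float64(0.311), np.float64(0.139)), (np.float64(0.565), np.float64(0.31), np.float64(0.135)), (np.float64(0.582), np.float64(0.263), np.float64(0.011)), (np.float64(0.588), np.float64(0.265), np.float64(0.011)), (np.float64(0.595), np.float64(0.268), np.float64(0.011))]
240 [(np.float64(0.552), np.float64(0.284), np.float64(0.093)), (np.float64(0.556), np.float64(0.307), np.float64(0.139)), (np.float64(0.561), np.float64(0.308), np.float64(0.139)), (np.float64(0.565), np.float64(0.309), np.float64(0.137)), (np.float64(0.569), np.float64(0.305), np.float64(0.126)), (np.float64(0.589), np.float64(0.26), np.float64(0.01)), (np.float64(0.597), np.float64(0.263), np.float64(0.011))]
245 [(np.float64(0.553), np.float64(0.281), np.float64(0.093)), (np.float64(nan), np.float64(nan), np.float64(nan)), (np.float64(0.562), np.float64(0.306), np.float64(0.141)), (np.float64(0.566), np.float64(0.306), np.float64(0.139)), (np.float64(0.569), np.float64(0.305
[... 3603 characters left out ...]
loat64(0.562), np.float64(0.314), np.float64(0.199)), (np.float64(0.565), np.float64(0.313), np.float64(0.196)), (np.float64(0.567), np.float64(0.312), np.float64(0.194)), (np.float64(0.568), np.float64(0.314), np.float64(0.196)), (np.float64(0.571), np.float64(0.317), np.float64(0.199))]
295 [(np.float64(nan), np.float64(nan), np.float64(nan)), (np.float64(0.558), np.float64(0.314), np.float64(0.204)), (np.float64(0.562), np.float64(0.313), np.float64(0.201)), (np.float64(0.566), np.float64(0.31), np.float64(0.195)), (np.float64(0.567), np.float64(0.311), np.float64(0.195)), (np.float64(0.568), np.float64(0.315), np.float64(0.202)), (np.float64(0.571), np.float64(0.316), np.float64(0.202))]
```

View pics/w2c.png

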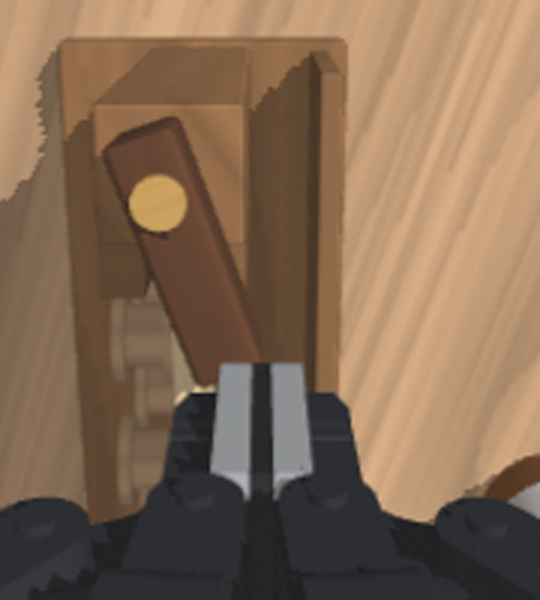

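View pics/s2c.png

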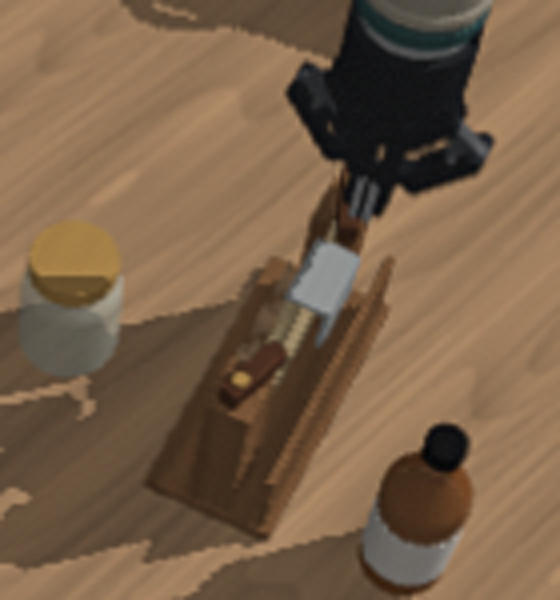

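Run:
```python
from h import *
np.set_printoptions(precision=4,suppress=True)
p=np.array([.5695,.3024,0]); 
for z in (.13,.147,.166): print(z,proj("scene",p+[0,0,z]),(proj("scene",p+[0,0,z])-[290,90])*4, proj("wrist",p+[0,0,z]))
C=cloud("scene",np.load("s2.npy"))
# lowest points near finger
Q=C.reshape(-1,3); m=(abs(Q[:,0]-.5695)<.02)&(abs(Q[:,1]-.3024)<.025)&(Q[:,2]>.141)
print(len(Q[m]),np.sort(Q[m][:,2])[:40])
for v in range(130,152,2): print(v,[tuple(map(float,np.round(C[v,u],3))) for u in (374,378,381,384,388)])
```

```text
0.13 [[378.8628 147.6934]] [[355.4512 230.7735]] [[276.2028 246.4922]]
0.147 [[379.9937 143.6121]] [[359.9746 214.4483]] [[276.1162 259.3275]]
0.166 [[381.2858 138.9432]] [[365.1431 195.773 ]] [[275.9979 276.8811]]
724 [0.1411 0.1411 0.1412 0.1415 0.143  0.1585 0.1606 0.1611 0.1631 0.1638
 0.1639 0.1646 0.1651 0.1652 0.166  0.166  0.1666 0.1668 0.1668 0.1672
 0.1674 0.1676 0.1681 0.1682 0.1683 0.1684 0.1686 0.1691 0.1696 0.1708
 0.1709 0.1712 0.1714 0.1717 0.1717 0.1726 0.1727 0.1732 0.1737 0.1738]
130 [(0.468, 0.431, -0.001), (0.563, 0.286, 0.21), (0.57, 0.289, 0.213), (0.568, 0.307, 0.196), (0.588, 0.288, 0.23)]
132 [(0.473, 0.426, -0.002), (0.565, 0.285, 0.204), (0.571, 0.29, 0.206), (0.578, 0.291, 0.211), (0.589, 0.289, 0.224)]
134 [(0.528, 0.333, 0.12), (0.563, 0.292, 0.189), (0.57, 0.294, 0.193), (0.579, 0.292, 0.203), (0.587, 0.295, 0.208)]
136 [(0.534, 0.327, 0.123), (0.566, 0.289, 0.187), (0.574, 0.29, 0.193), (0.58, 0.292, 0.197), (0.582, 0.308, 0.185)]
138 [(0.538, 0.322, 0.123), (0.569, 0.287, 0.183), (0.574, 0.291, 0.184), (0.578, 0.299, 0.18), (0.517, 0.436, 0.003)]
140 [(0.544, 0.314, 0.128), (0.569, 0.288, 0.174), (0.575, 0.293, 0.175), (0.58, 0.298, 0.176), (0.52, 0.433, -0.001)]
142 [(0.55, 0.306, 0.131), (0.57, 0.289, 0.166), (0.576, 0.293, 0.168), (0.581, 0.3, 0.167), (0.525, 0.427, -0.001)]
144 [(0.555, 0.299, 0.134), (0.563, 0.304, 0.138), (0.577, 0.294, 0.161), (0.521, 0.416, -0.004), (0.529, 0.422, -0.001)]
146 [(0.559, 0.294, 0.135), (0.568, 0.299, 0.139), (0.557, 0.334, 0.096), (0.527, 0.406, 0.002), (0.536, 0.414, 0.003)]
148 [(0.564, 0.289, 0.135), (0.569, 0.299, 0.132), (0.525, 0.397, -0.001), (0.531, 0.402, 0.0), (0.539, 0.41, 0.0)]
150 [(0.557, 0.304, 0.107), (0.564, 0.311, 0.108), (0.53, 0.391, -0.001), (0.536, 0.396, 0.001), (0.543, 0.406, -0.001)]
```

Emit:
jog_arm(
  targets=[
    [0, [-0.018, -0.0065, 0], 0],
    [0, [-0.018, -0.0065, 0], 0],
    [0, [0, 0, -0.012], 0],
    [0, [0, 0, -0.012], 0],
    [0, [0, 0, -0.01], 0],
    [0, [0, 0, 0], 0],
  ],
)

```text
clock: 4.95
position: [0.5327, 0.2891, 0.1111]
ee_rot: [-0.571, 0.573, -0.416, 0.415]
contact_force: [-0.3, -0.4, 0.2]
width: 0.0002
```

Run:
```python
from h import *
np.set_printoptions(precision=4,suppress=True)
s=manip.get_state(); print(s["clock"],s["position"],s["contact_force"])
im,d=get_image("wrist"); save("w3.png",im[130:330,190:370].repeat(3,0).repeat(3,1)); np.save("w3.npy",d)
C=cloud("wrist",d); 
for v in range(236,270,3): print(v,[tuple(map(float,np.round(C[v,u],3))) for u in (270,276,283)])
```

```text
4.95 [0.5327 0.2891 0.1111] [-0.2957 -0.4088  0.21  ]
236 [(0.537, 0.261, 0.011), (0.542, 0.263, 0.012), (0.542, 0.281, 0.053)]
239 [(0.537, 0.259, 0.013), (0.543, 0.26, 0.011), (0.543, 0.278, 0.052)]
242 [(0.538, 0.256, 0.013), (0.543, 0.258, 0.012), (0.543, 0.276, 0.053)]
245 [(0.539, 0.254, 0.012), (0.545, 0.255, 0.011), (0.539, 0.287, 0.084)]
248 [(0.54, 0.251, 0.012), (0.545, 0.253, 0.012), (0.539, 0.286, 0.087)]
251 [(0.527, 0.3, 0.127), (0.53, 0.3, 0.124), (0.533, 0.302, 0.126)]
254 [(0.527, 0.3, 0.13), (0.53, 0.301, 0.13), (0.533, 0.302, 0.13)]
257 [(0.527, 0.3, 0.134), (0.53, 0.301, 0.134), (0.533, 0.302, 0.134)]
260 [(0.527, 0.3, 0.137), (0.53, 0.301, 0.137), (0.533, 0.302, 0.136)]
263 [(0.527, 0.3, 0.141), (0.53, 0.301, 0.14), (0.533, 0.302, 0.141)]
266 [(0.528, 0.3, 0.143), (0.53, 0.301, 0.143), (0.533, 0.301, 0.142)]
269 [(0.528, 0.3, 0.145), (0.53, 0.301, 0.146), (0.533, 0.302, 0.146)]
```

View pics/w3.png

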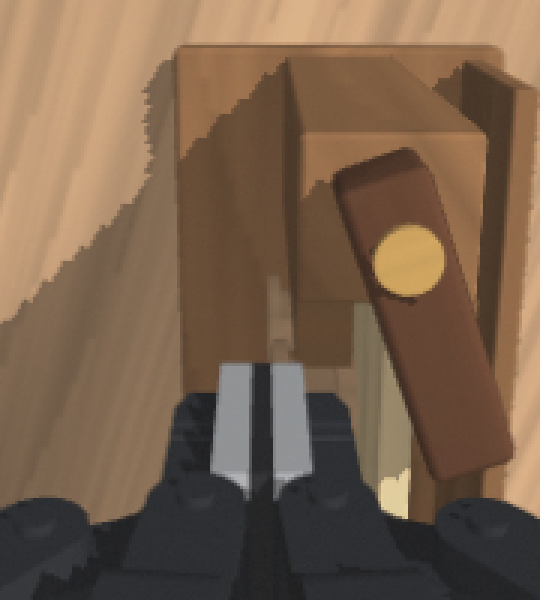

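Emit:
jog_arm(
  targets=[
    [0, [0.005, 0.0016, 0.003], 0],
    [0, [0.005, 0.0016, 0], 0],
    [0, [0.005, 0.0016, 0], 0],
    [0, [0.005, 0.0016, 0], 0],
    [0, [0.005, 0.0016, 0], 0],
    [0, [0.005, 0.0016, 0], 0],
    [0, [0.005, 0.0016, 0], 0],
    [0, [0.005, 0.0016, 0], 0],
    [0, [0, 0, 0], 0],
  ],
)

```text
clock: 6.12
position: [0.5741, 0.3023, 0.1158]
ee_rot: [0.573, -0.572, 0.415, -0.416]
contact_force: [-0.5, -0.4, -0.7]
width: 0.0002
```

Run:
```python
from h import *
np.set_printoptions(precision=4,suppress=True)
s=manip.get_state(); print(s["clock"],s["position"],s["contact_force"])
im,d=get_image("wrist"); save("w4.png",im[130:330,190:370].repeat(3,0).repeat(3,1)); np.save("w4.npy",d)
```

```text
6.125 [0.5741 0.3023 0.1158] [-0.4644 -0.3912 -0.6524]
```

View pics/w4.png

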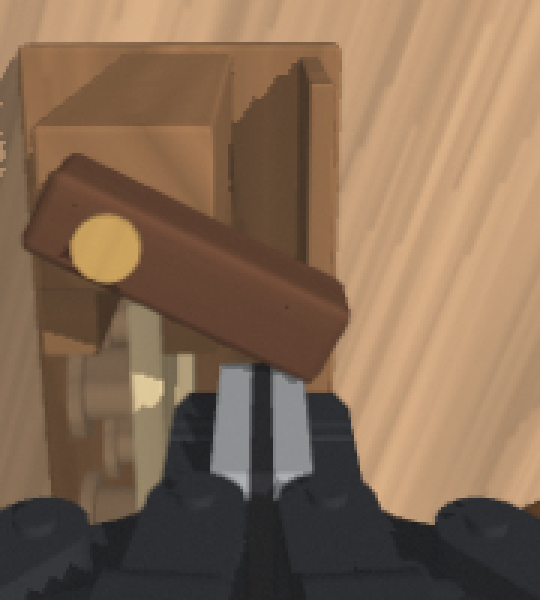

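Emit:
jog_arm(
  targets=[
    [0, [-0.005, -0.0016, 0], 0],
    [0, [0, 0, 0.025], 0],
    [0, [0, 0, 0.025], 0],
    [0, [-0.001, -0.03, 0.005], 0],
    [0, [-0.001, -0.03, 0], 0],
    [0, [-0.001, -0.03, 0], 0],
    [0, [-0.001, -0.0285, -0.005], 0],
    [0, [0, 0, 0], 0],
  ],
)

```text
clock: 7.18
position: [0.5634, 0.1806, 0.1658]
ee_rot: [-0.572, 0.572, -0.416, 0.416]
contact_force: [-0.2, 0.5, 0.0]
width: -0.0001
```

Run:
```python
from h import *
np.set_printoptions(precision=4,suppress=True)
s=manip.get_state(); print(s["clock"],s["position"],s["contact_force"])
im,d=get_image("wrist"); save("w5.png",im); np.save("w5.npy",d)
C=cloud("wrist",d);Q=C.reshape(-1,3);hk=Q[(abs(Q[:,2]-.152)<.005)&(abs(Q[:,0]-.585)<.04)&(abs(Q[:,1]-.247)<.04)]; print(len(hk),hk.mean(0),cv2.minAreaRect(hk[:,:2].astype(np.float32)))
```

```text
7.175 [0.5634 0.1806 0.1658] [-0.249   0.5049  0.0107]
5294 [0.5835 0.2532 0.1514] ((0.5843003988265991, 0.2524157762527466), (0.030627470463514328, 0.050095971673727036), 17.79103660583496)
```

View pics/w5.png

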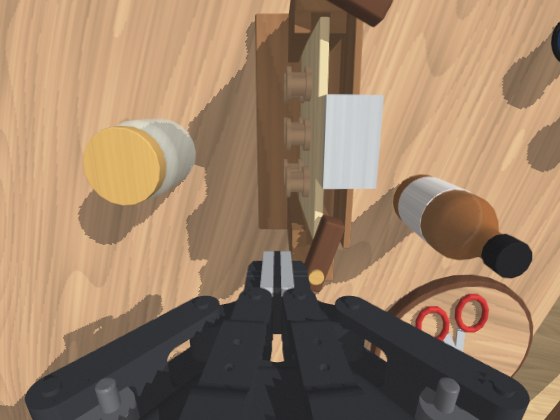

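Emit:
jog_arm(
  targets=[
    [0, [0, 0, -0.025], 0],
    [0, [0, 0, -0.018], 0],
    [0, [0, 0, -0.007], 0],
    [0, [0.005, 0.0016, 0], 0],
    [0, [0.005, 0.0016, 0], 0],
    [0, [0.005, 0.0016, 0], 0],
    [0, [0.005, 0.0016, 0], 0],
    [0, [0.005, 0.0016, 0], 0],
  ],
)

```text
clock: 8.22
position: [0.589, 0.1902, 0.1157]
ee_rot: [-0.572, 0.572, -0.416, 0.415]
contact_force: [-3.0, -0.8, -0.9]
width: 0.0001
```

Emit:
jog_arm(
  targets=[
    [0, [0.005, 0.0016, 0], 0],
    [0, [0.005, 0.0016, 0], 0],
    [0, [0.005, 0.0016, 0], 0],
    [0, [0.004, 0.0012, 0], 0],
    [0, [0, 0, 0], 0],
    [0, [-0.005, -0.0016, 0], 0],
    [0, [0, 0, 0.025], 0],
    [0, [0, 0, 0.035], 0],
    [0.085, [0, 0.01, 0.04], 0],
  ],
)

```text
clock: 9.35
position: [0.6028, 0.2035, 0.2166]
ee_rot: [-0.572, 0.572, -0.415, 0.416]
contact_force: [0.9, -0.4, 0.0]
width: 0.0169
```

Run:
```python
from h import *
np.set_printoptions(precision=4,suppress=True)
s=manip.get_state(); print(s["clock"],s["position"],s["contact_force"])
im,d=get_image("wrist"); save("w6.png",im); np.save("w6.npy",d)
im,d=get_image("top"); save("t6.png",im[110:280,120:300].repeat(3,0).repeat(3,1)); np.save("t6.npy",d)
```

```text
9.35 [0.6028 0.2035 0.2166] [ 0.8908 -0.3905  0.0085]
```

View pics/w6.png

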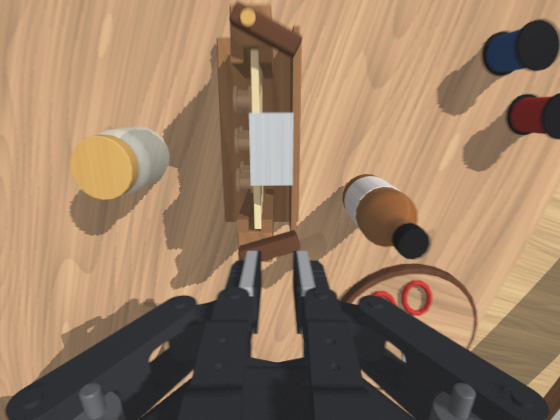

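View pics/t6.png

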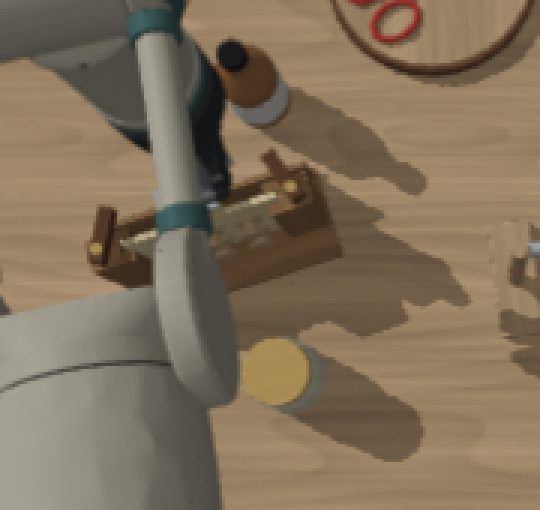

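Emit:
jog_arm(
  targets=[
    [0.085, [-0.008, 0.022, 0.003], 0],
    [0.085, [-0.009, 0.0225, 0], 0],
    [0.085, [0, 0, 0], 0],
    [0.085, [0, 0, 0], 0],
  ],
)

```text
clock: 9.95
position: [0.5854, 0.2488, 0.2178]
ee_rot: [-0.572, 0.573, -0.415, 0.415]
contact_force: [0.2, 0.3, 0.1]
width: 0.0849
```

Run:
```python
from h import *
np.set_printoptions(precision=4,suppress=True)
s=manip.get_state(); print(s["clock"],s["position"],s["contact_force"],s["width"])
im,d=get_image("wrist"); save("w7.png",im); np.save("w7.npy",d)
C=cloud("wrist",d);Q=C.reshape(-1,3);hk=Q[(abs(Q[:,2]-.152)<.005)&(abs(Q[:,0]-.585)<.04)&(abs(Q[:,1]-.247)<.04)]; print(len(hk),hk.mean(0),cv2.minAreaRect(hk[:,:2].astype(np.float32)))
print(proj("wrist",s["position"]))
```

```text
9.95 [0.5854 0.2488 0.2178] [0.2417 0.3101 0.0701] 0.08488451698628835
2605 [0.5837 0.2519 0.1513] ((0.5841048359870911, 0.2507348358631134), (0.03005564585328102, 0.05066210404038429), 17.989147186279297)
[[274.5259 258.1025]]
```

View pics/w7.png

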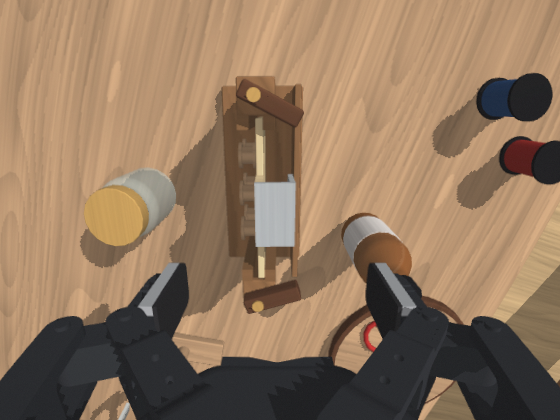

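Run:
```python
from h import *
np.set_printoptions(precision=4,suppress=True)
C=cloud("wrist",np.load("w7.npy"))
for v in range(262,300,4): print(v,[tuple(map(float,np.round(C[v,u],3))) for u in (160,170,178,184,370,376,385,395)])
C=cloud("wrist",np.load("w6.npy"))
```

```text
262 [(0.472, 0.09, -0.002), (0.537, 0.245, 0.245), (0.54, 0.246, 0.245), (0.504, 0.102, 0.0), (0.623, 0.273, 0.245), (0.626, 0.274, 0.245), (0.701, 0.226, 0.111), (0.708, 0.23, 0.114)]
266 [(0.474, 0.085, -0.001), (0.538, 0.246, 0.25), (0.542, 0.246, 0.249), (0.543, 0.244, 0.244), (0.624, 0.272, 0.246), (0.625, 0.274, 0.25), (0.629, 0.275, 0.249), (0.708, 0.228, 0.118)]
270 [(0.475, 0.08, 0.0), (0.539, 0.246, 0.253), (0.543, 0.247, 0.253), (0.544, 0.242, 0.244), (0.625, 0.27, 0.246), (0.624, 0.273, 0.253), (0.627, 0.275, 0.254), (0.707, 0.226, 0.122)]
274 [(0.535, 0.24, 0.25), (0.54, 0.246, 0.257), (0.543, 0.245, 0.254), (0.545, 0.242, 0.246), (0.625, 0.268, 0.246), (0.624, 0.272, 0.254), (0.626, 0.274, 0.256), (0.634, 0.273, 0.25)]
278 [(0.537, 0.245, 0.259), (0.542, 0.247, 0.261), (0.544, 0.244, 0.254), (0.545, 0.239, 0.246), (0.626, 0.267, 0.247), (0.624, 0.271, 0.255), (0.625, 0.274, 0.26), (0.63, 0.275, 0.259)]
282 [(0.539, 0.246, 0.263), (0.542, 0.247, 0.263), (0.544, 0.242, 0.254), (0.545, 0.238, 0.247), (0.626, 0.265, 0.248), (0.625, 0.269, 0.255), (0.624, 0.274, 0.264), (0.629, 0.275, 0.262)]
286 [(0.54, 0.246, 0.266), (0.543, 0.246, 0.264), (0.545, 0.241, 0.255), (0.546, 0.237, 0.248), (0.626, 0.264, 0.249), (0.625, 0.268, 0.256), (0.624, 0.273, 0.265), (0.627, 0.275, 0.267)]
290 [(0.541, 0.246, 0.269), (0.544, 0.245, 0.265), (0.545, 0.24, 0.257), (0.547, 0.234, 0.248), (0.627, 0.262, 0.249), (0.626, 0.266, 0.256), (0.624, 0.272, 0.266), (0.626, 0.274, 0.269)]
294 [(0.542, 0.247, 0.272), (0.544, 0.243, 0.265), (0.546, 0.238, 0.257), (0.547, 0.232, 0.248), (0.628, 0.26, 0.25), (0.626, 0.264, 0.257), (0.624, 0.27, 0.267), (0.626, 0.273, 0.27)]
298 [(0.543, 0.247, 0.275), (0.544, 0.241, 0.265), (0.546, 0.237, 0.258), (0.548, 0.231, 0.249), (0.628, 0.259, 0.251), (0.627, 0.263, 0.258), (0.624, 0.269, 0.268), (0.624, 0.274, 0.274)]
```

Emit:
jog_arm(
  targets=[
    [0.085, [-0.001, 0.0005, -0.03], 0],
    [0.085, [0, 0, -0.035], 0],
    [0.085, [0, 0, -0.03], 0],
    [0.085, [0, 0, -0.015], 0],
    [0.085, [0, 0, -0.005], 0],
    [0.05, [0, 0, 0], 0],
    [0.045, [0, 0, 0], 0],
    [0.04, [0, 0, 0], 0],
  ],
  force=40,
)

```text
clock: 11.0
position: [0.5856, 0.2496, 0.1047]
ee_rot: [0.573, -0.572, 0.415, -0.416]
contact_force: [0.1, 0.0, -0.4]
width: 0.04
```

Run:
```python
from h import *
np.set_printoptions(precision=4,suppress=True)
s=manip.get_state(); print(s["clock"],s["position"],s["contact_force"],s["width"])
im,d=get_image("wrist"); save("w8.png",im); np.save("w8.npy",d)
```

```text
11.0 [0.5856 0.2496 0.1047] [ 0.0985  0.0356 -0.4487] 0.04004062401585351
```

View pics/w8.png

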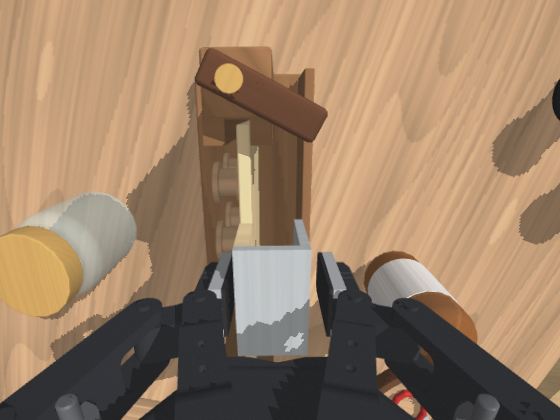

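Emit:
jog_arm(
  targets=[
    [0.04, [-0.0015, -0.0005, 0], 0],
    [0.03, [0, 0, 0], 0],
    [0.02, [0, 0, 0], 0],
    [0.02, [0, 0, 0], 0],
  ],
  force=45,
)

```text
clock: 11.55
position: [0.5828, 0.2487, 0.1042]
ee_rot: [-0.572, 0.573, -0.416, 0.415]
contact_force: [-2.7, -0.2, 5.1]
width: 0.0298
```

Emit:
jog_arm(
  targets=[
    [0.02, [0, 0, 0.004], 0],
    [0.02, [0, 0, 0.008], 0],
    [0.02, [0, 0, 0.008], 0],
    [0.02, [0, 0, 0], 0],
  ],
)

```text
clock: 12.05
position: [0.5836, 0.249, 0.1245]
ee_rot: [0.572, -0.572, 0.415, -0.416]
contact_force: [-1.7, -0.1, -0.9]
width: 0.0297
```

Run:
```python
from h import *
np.set_printoptions(precision=4,suppress=True)
s=manip.get_state(); print(s["clock"],s["position"],s["contact_force"],s["moment"],s["width"])
im,d=get_image("wrist"); save("w9.png",im); np.save("w9.npy",d)
```

```text
12.05 [0.5836 0.249  0.1245] [-1.6875 -0.1401 -0.9441] [-0.0477  0.2451  0.0559] 0.02973548853478954
```

View pics/w9.png

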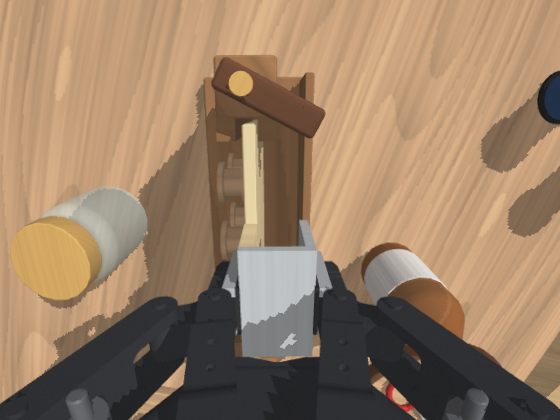

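Emit:
jog_arm(
  targets=[
    [0.02, [0, 0, 0.015], 0],
    [0.02, [0, 0, 0.018], 0],
    [0.02, [0, 0, 0.018], 0],
    [0.02, [0, 0, 0.018], 0],
    [0.02, [0, 0, 0.018], 0],
    [0.02, [0, 0, 0.018], 0],
    [0.02, [0, 0, 0.02], 0],
    [0.02, [0, 0, 0.025], 0],
    [0.02, [0, 0, 0.025], 0],
    [0.02, [0, 0, 0.015], 0],
  ],
)

```text
clock: 13.35
position: [0.5842, 0.2492, 0.3162]
ee_rot: [0.573, -0.571, 0.415, -0.416]
contact_force: [-0.2, -0.6, -2.5]
width: 0.0297
```

Run:
```python
from h import *
np.set_printoptions(precision=4,suppress=True)
s=manip.get_state(); print(s["clock"],s["position"],s["contact_force"],s["moment"],s["width"])
im,d=get_image("scene"); save("s10.png",im[60:330,100:460].repeat(2,0).repeat(2,1)); np.save("s10.npy",d)
im,d=get_image("wrist"); save("w10.png",im); np.save("w10.npy",d)
```

```text
13.35 [0.5842 0.2492 0.3162] [-0.1547 -0.5675 -2.4563] [-0.0128 -0.0336  0.033 ] 0.029737826797133063
```

View pics/s10.png

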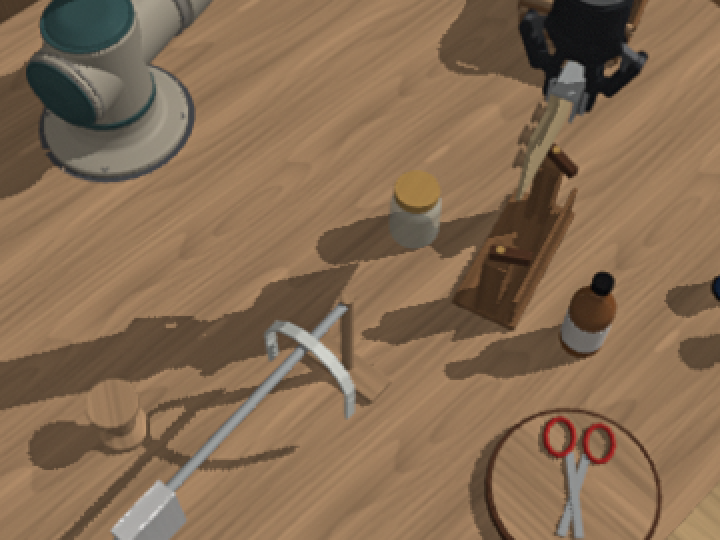

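View pics/w10.png

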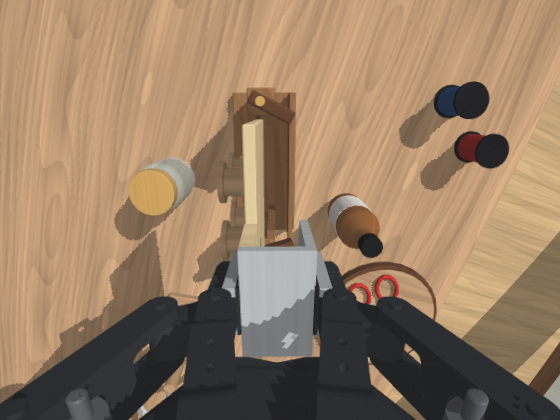

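Emit:
jog_arm(
  targets=[
    [0.02, [-0.002, -0.02, 0], -0.018],
    [0.02, [-0.002, -0.035, 0], -0.018],
    [0.02, [-0.003, -0.05, 0], -0.018],
    [0.02, [-0.003, -0.055, 0], -0.018],
    [0.02, [-0.003, -0.06, 0], -0.02],
    [0.02, [-0.003, -0.06, 0], -0.02],
    [0.02, [-0.003, -0.055, 0], -0.018],
    [0.02, [-0.003, -0.05, 0], -0.018],
    [0.02, [-0.002, -0.04, 0], -0.018],
    [0.02, [-0.002, -0.025, 0], -0.018],
  ],
)

```text
clock: 14.7
position: [0.5556, -0.204, 0.3121]
ee_rot: [-0.53, 0.531, -0.468, 0.466]
contact_force: [0.8, 0.4, -1.0]
width: 0.0294
```

Emit:
jog_arm(
  targets=[
    [0.02, [0, -0.014, 0], 0],
    [0.02, [0, 0, 0], 0],
    [0.02, [0, 0, 0], 0],
  ],
)

```text
clock: 15.08
position: [0.5573, -0.2141, 0.3135]
ee_rot: [0.532, -0.532, 0.466, -0.466]
contact_force: [0.4, -0.7, -1.4]
width: 0.0293
```

Run:
```python
from h import *
np.set_printoptions(precision=4,suppress=True)
from scipy.spatial.transform import Rotation as R
s=manip.get_state(); q=s["ee_rot"]; M=R.from_quat([q[1],q[2],q[3],q[0]]).as_matrix()
print(s["clock"],s["position"],s["contact_force"],s["moment"],s["width"],"jaw",np.degrees(np.arctan2(M[1,2],M[0,2])))
for c in ("wrist","top","scene"):
    im,d=get_image(c); save(c+"11.png",im); np.save(c+"11.npy",d)
C=cloud("wrist",np.load("wrist11.npy")); np.save("wc11.npy",C)
```

```text
15.075 [ 0.5573 -0.2141  0.3135] [ 0.4127 -0.718  -1.4005] [-0.012  -0.0073 -0.0284] 0.02928802110009282 jaw 7.551319041743556
```

View pics/wrist11.png

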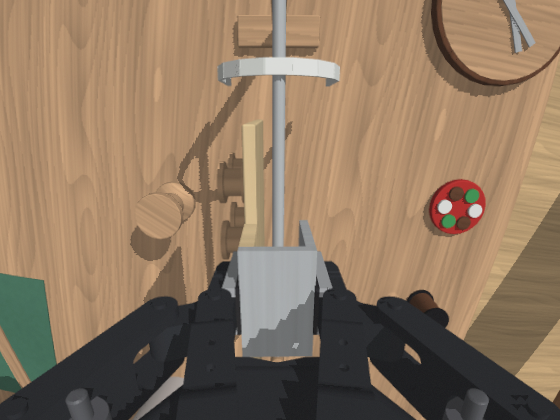

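View pics/scene11.png

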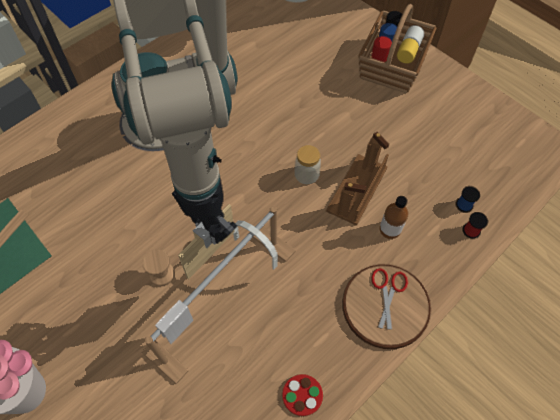

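Run:
```python
from h import *
np.set_printoptions(precision=4,suppress=True)
s=manip.get_state(); tp=s["position"]; a=np.radians(7.55); X=np.array([np.cos(a),np.sin(a)]);Y=np.array([-np.sin(a),np.cos(a)])
C=np.load("wc11.npy"); 
def loc(Q): return np.c_[(Q[:,:2]-tp[:2])@X,(Q[:,:2]-tp[:2])@Y,Q[:,2]]
Q=C[:,255:300].reshape(-1,3); b=Q[(Q[:,2]>.160)&(Q[:,2]<.185)]
l=loc(b); l=l[abs(l[:,0])<.03]
for y in np.arange(0,.2,.02):
    m=l[(l[:,1]>=y)&(l[:,1]<y+.02)]
    if len(m): print("y%.2f n%d mean %.4f range %.4f %.4f zmax %.3f"%(y,len(m),m[:,0].mean(),m[:,0].min(),m[:,0].max(),m[:,2].max()))
H=C[230:360,220:340].reshape(-1,3); h=H[(abs(H[:,2]-tp[2]-.048)<.006)]; lh=loc(h); print("hook",len(h),lh.mean(0),cv2.minAreaRect(lh[:,:2].astype(np.float32)))
lp=H[(abs(H[:,2]-tp[2]-.02)<.03)]
# plate edge tilt: board top shoulder and lip
B=C[115:250,238:262].reshape(-1,3); lb=loc(B); lb=lb[(lb[:,2]>.29)&(lb[:,2]<.36)]
for y in np.arange(0.02,.08,.01):
    m=lb[(lb[:,1]>=y)&(lb[:,1]<y+.01)]
    if len(m): print("plate y%.2f n%d x %.4f..%.4f z %.4f"%(y,len(m),m[:,0].min(),m[:,0].max(),np.median(m[:,2])))
for c in ("top","scene"):
    D=cloud(c,np.load(c+"11.npy")).reshape(-1,3); 
    h=D[(abs(D[:,2]-tp[2]-.048)<.005)&(abs(D[:,0]-tp[0])<.04)&(abs(D[:,1]-tp[1])<.04)]
    if len(h)>10:
        lh=loc(h); print(c,"hook",len(h),lh.mean(0),cv2.minAreaRect(lh[:,:2].astype(np.float32)))
```

```text
y0.00 n239 mean 0.0015 range -0.0039 0.0069 zmax 0.177
y0.02 n257 mean 0.0016 range -0.0038 0.0077 zmax 0.177
y0.04 n284 mean 0.0019 range -0.0037 0.0076 zmax 0.177
y0.06 n284 mean 0.0019 range -0.0037 0.0075 zmax 0.178
y0.08 n311 mean 0.0019 range -0.0036 0.0073 zmax 0.178
y0.10 n752 mean 0.0011 range -0.0184 0.0203 zmax 0.182
y0.12 n443 mean 0.0017 range -0.0182 0.0199 zmax 0.181
y0.14 n353 mean 0.0022 range -0.0034 0.0079 zmax 0.177
y0.16 n178 mean 0.0022 range -0.0034 0.0078 zmax 0.178
hook 9262 [0.0009 0.005  0.3611] ((0.0019791368395090103, 0.0018669459968805313), (0.051360491663217545, 0.04874419793486595), 89.54386138916016)
plate y0.02 n585 x -0.0189..-0.0051 z 0.3423
plate y0.03 n406 x -0.0213..-0.0086 z 0.3305
plate y0.04 n441 x -0.0212..-0.0086 z 0.3306
plate y0.05 n389 x -0.0147..-0.0086 z 0.3308
plate y0.06 n401 x -0.0147..-0.0086 z 0.3308
plate y0.07 n112 x -0.0147..-0.0087 z 0.3303
scene hook 187 [ 0.0014 -0.0161  0.361 ] ((0.004765637218952179, -0.016076255589723587), (0.021987291052937508, 0.051344744861125946), 83.77215576171875)
```

Emit:
jog_arm(
  targets=[
    [0.02, [0.0008, 0, -0.02], 0],
    [0.02, [0, 0, -0.015], 0],
    [0.02, [0, 0, -0.01], 0],
    [0.02, [0, 0, -0.006], 0],
    [0.02, [0, 0, -0.006], 0],
    [0.02, [0, 0, 0], 0],
  ],
)

```text
clock: 15.98
position: [0.5582, -0.215, 0.2564]
ee_rot: [-0.532, 0.532, -0.466, 0.466]
contact_force: [0.3, 0.8, -1.9]
width: 0.0295
```

Run:
```python
from h import *
np.set_printoptions(precision=4,suppress=True)
s=manip.get_state(); print(s["clock"],s["position"],s["contact_force"],s["moment"],s["width"])
for c in ("wrist","scene"):
    im,d=get_image(c); np.save(c+"12.npy",d)
    if c=="scene": im=cv2.resize(im[180:360,120:300],None,fx=3.3,fy=3.3,interpolation=cv2.INTER_CUBIC)
    save(c+"12.png",im)
```

```text
15.975 [ 0.5582 -0.215   0.2564] [ 0.2768  0.8353 -1.939 ] [-0.0728 -0.0141  0.0107] 0.029463209279784918
```

View pics/scene12.png

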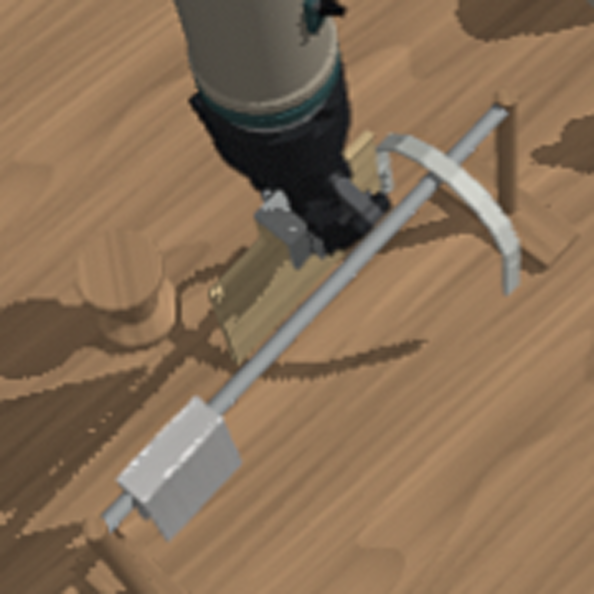

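View pics/wrist12.png

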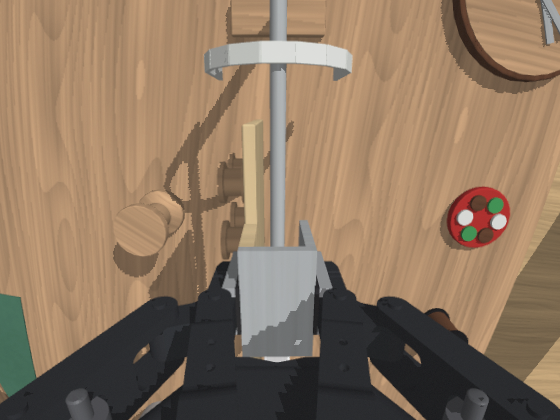

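Emit:
jog_arm(
  targets=[
    [0.02, [0, 0, -0.01], 0],
    [0.02, [0, 0, -0.015], 0],
    [0.02, [0, 0, -0.015], 0],
    [0.02, [0, 0, -0.015], 0],
    [0.02, [0, 0, -0.015], 0],
    [0.02, [0, 0, -0.01], 0],
    [0.02, [0, 0, 0], 0],
  ],
)

```text
clock: 16.95
position: [0.5578, -0.2148, 0.1757]
ee_rot: [-0.532, 0.532, -0.467, 0.466]
contact_force: [-0.2, -0.4, -2.3]
width: 0.0295
```

```bash
cat > chk.py <<'E'
from h import *
import sys
t=sys.argv[1]
np.set_printoptions(precision=4,suppress=True)
s=manip.get_state(); print(s["clock"],s["position"],s["contact_force"],s["moment"],s["width"])
tp=s["position"]; a=np.radians(7.5); X=np.array([np.cos(a),np.sin(a)]);Y=np.array([-np.sin(a),np.cos(a)])
im,d=get_image("wrist"); save(f"w{t}.png",im); C=cloud("wrist",d)
def loc(Q): return np.c_[(Q[:,:2]-tp[:2])@X,(Q[:,:2]-tp[:2])@Y,Q[:,2]]
Q=loc(C[:,200:340].reshape(-1,3)); l=Q[(Q[:,2]>.160)&(Q[:,2]<.185)&(abs(Q[:,0])<.012)&(Q[:,1]>.03)]
for y in np.arange(.03,.1,.02):
    m=l[(l[:,1]>=y)&(l[:,1]<y+.02)]
    if len(m): print("bar y%.2f n%d mean %.4f range %.4f %.4f"%(y,len(m),m[:,0].mean(),m[:,0].min(),m[:,0].max()))
zs=tp[2]+.0175; lb=Q[(abs(Q[:,2]-zs)<.004)&(Q[:,1]>.035)&(Q[:,1]<.08)&(Q[:,0]<0)&(Q[:,0]>-.03)]
if len(lb): print("shoulder n%d x %.4f..%.4f z %.4f ymax %.4f"%(len(lb),lb[:,0].min(),lb[:,0].max(),np.median(lb[:,2]),lb[:,1].max()))
im,d=get_image("scene"); save(f"s{t}.png",cv2.resize(im[180:360,120:300],None,fx=3.3,fy=3.3,interpolation=cv2.INTER_CUBIC))
E
python3 chk.py 13
```

```text
16.95 [ 0.5578 -0.2148  0.1757] [-0.2301 -0.3792 -2.3476] [ 0.0465  0.017  -0.0072] 0.029536479422101785
bar y0.03 n963 mean 0.0009 range -0.0087 0.0078
bar y0.05 n1046 mean 0.0010 range -0.0087 0.0080
bar y0.07 n1079 mean 0.0018 range -0.0119 0.0079
bar y0.09 n1272 mean 0.0020 range -0.0119 0.0117
shoulder n1157 x -0.0143..-0.0081 z 0.1936 ymax 0.0717
```

View pics/w13.png

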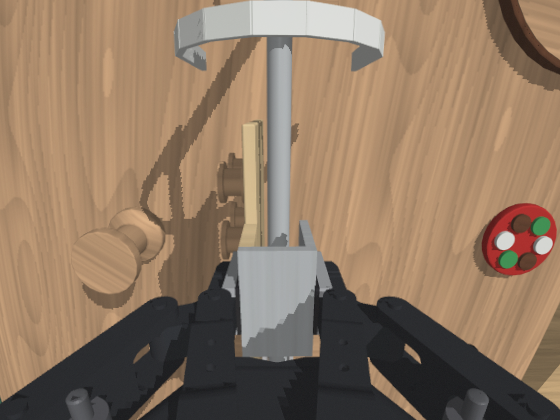

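View pics/s13.png

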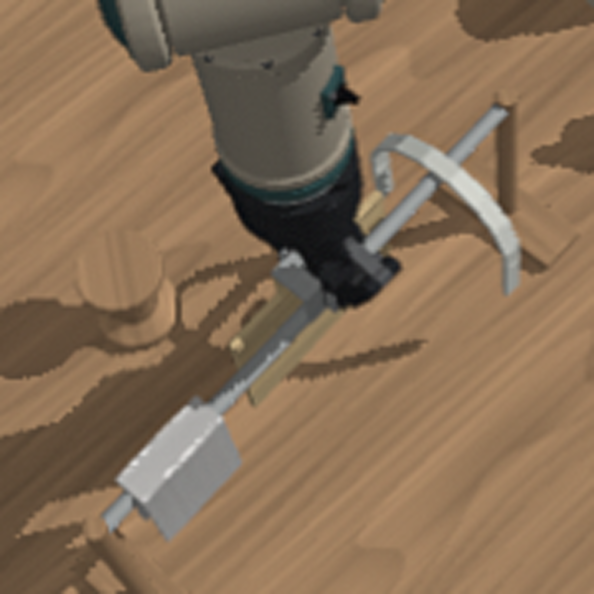

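Emit:
jog_arm(
  targets=[
    [0.02, [0, 0, -0.005], 0],
    [0.02, [0, 0, -0.005], 0],
    [0.02, [0, 0, -0.005], 0],
    [0.02, [0, 0, -0.005], 0],
    [0.02, [0, 0, 0], 0],
  ],
)

```text
clock: 17.68
position: [0.5579, -0.2149, 0.1561]
ee_rot: [-0.532, 0.532, -0.467, 0.466]
contact_force: [0.1, 0.1, -1.5]
width: 0.0296
```

Emit:
jog_arm(
  targets=[
    [0.02, [0, 0, -0.005], 0],
    [0.02, [0, 0, -0.005], 0],
    [0.02, [0, 0, -0.005], 0],
    [0.02, [0, 0, -0.002], 0],
    [0.02, [0, 0, 0], 0],
  ],
)

```text
clock: 18.3
position: [0.5582, -0.215, 0.1395]
ee_rot: [-0.532, 0.532, -0.466, 0.466]
contact_force: [-0.4, 0.1, -1.7]
width: 0.0294
```

Emit:
jog_arm(
  targets=[
    [0.02, [0, 0, -0.002], 0],
    [0.02, [0, 0, -0.002], 0],
    [0.02, [0, 0, 0], 0],
  ],
)

```text
clock: 18.68
position: [0.5582, -0.215, 0.1356]
ee_rot: [-0.532, 0.532, -0.466, 0.466]
contact_force: [0.1, -0.1, -2.3]
width: 0.0296
```

Emit:
jog_arm(
  targets=[
    [0.02, [0, 0, -0.002], 0],
    [0.02, [0, 0, -0.001], 0],
    [0.02, [0, 0, -0.001], 0],
    [0.02, [0, 0, 0], 0],
  ],
)

```text
clock: 19.18
position: [0.5583, -0.2151, 0.1323]
ee_rot: [0.532, -0.532, 0.466, -0.466]
contact_force: [-1.6, 1.3, 2.5]
width: 0.0295
```

Emit:
jog_arm(
  targets=[
    [0.02, [0, 0, -0.0005], 0],
    [0.02, [0, 0, 0], 0],
  ],
)

```text
clock: 19.42
position: [0.5583, -0.2151, 0.1322]
ee_rot: [0.532, -0.532, 0.466, -0.466]
contact_force: [-2.4, 0.5, 5.8]
width: 0.0299
```

```bash
python3 chk.py 14
```

```text
19.425 [ 0.5583 -0.2151  0.1322] [-2.3614  0.497   5.8324] [ 0.2015  0.3432 -0.0393] 0.02987957126504561
bar y0.03 n1525 mean 0.0010 range -0.0050 0.0070
bar y0.05 n1771 mean 0.0011 range -0.0048 0.0072
bar y0.07 n2056 mean 0.0012 range -0.0049 0.0073
bar y0.09 n2251 mean 0.0014 range -0.0046 0.0084
shoulder n1152 x -0.0147..-0.0086 z 0.1494 ymax 0.0720
```

View pics/w14.png

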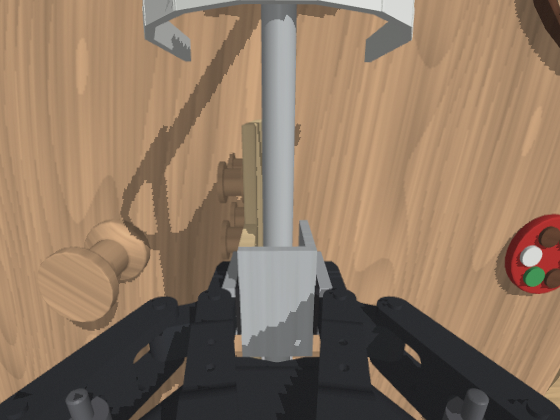

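View pics/s14.png

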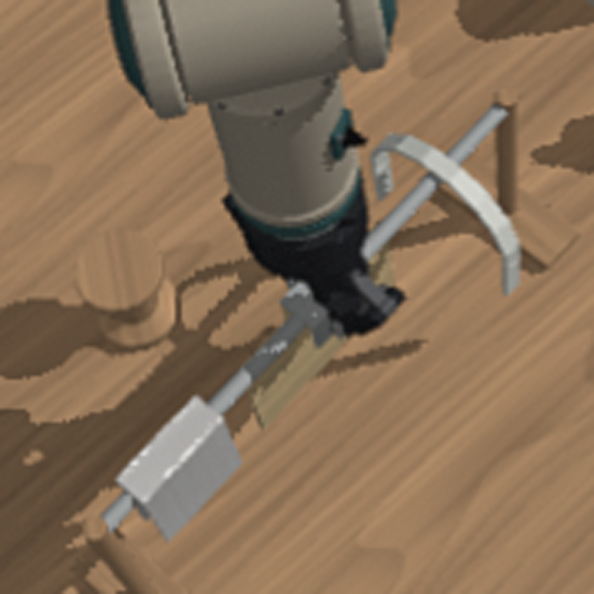

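Emit:
jog_arm(
  targets=[
    [0.032, [0, 0, 0], 0],
    [0.035, [0, 0, 0], 0],
    [0.04, [0, 0, 0], 0],
    [0.05, [0, 0, 0], 0],
    [0.06, [0, 0, 0], 0],
    [0.07, [0, 0, 0], 0],
    [0.07, [0, 0, 0], 0],
  ],
)

```text
clock: 20.4
position: [0.5583, -0.2151, 0.1312]
ee_rot: [0.532, -0.532, 0.466, -0.466]
contact_force: [-0.2, -0.1, 0.2]
width: 0.0701
```

```bash
python3 chk.py 15
```

```text
20.4 [ 0.5583 -0.2151  0.1312] [-0.194  -0.0628  0.1961] [ 0.0358  0.0503 -0.0101] 0.07011663384854423
bar y0.03 n1563 mean 0.0010 range -0.0050 0.0071
bar y0.05 n1797 mean 0.0012 range -0.0049 0.0072
bar y0.07 n2098 mean 0.0012 range -0.0048 0.0073
bar y0.09 n2307 mean 0.0014 range -0.0105 0.0116
shoulder n1190 x -0.0135..-0.0073 z 0.1490 ymax 0.0720
```

View pics/w15.png

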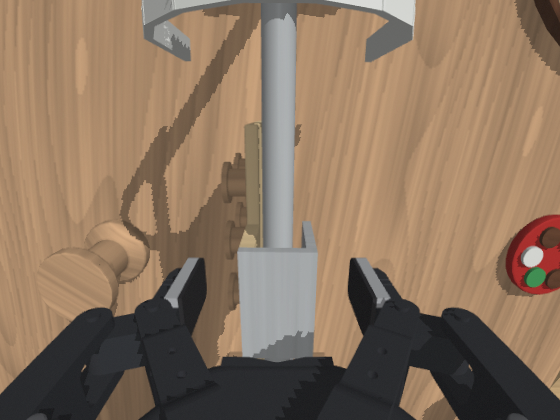

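Released; the hook rests on the bar. Now I retreat straight up, then away.

Emit:
jog_arm(
  targets=[
    [0.07, [0, 0, 0.01], 0],
    [0.07, [0, 0, 0.025], 0],
    [0.07, [0, 0, 0.035], 0],
    [0.07, [0, 0, 0.035], 0],
    [0.07, [0, 0, 0.035], 0],
    [0.07, [-0.02, 0.02, 0.02], 0],
    [0.07, [-0.04, 0.04, 0.01], 0],
    [0.07, [-0.04, 0.04, 0], 0],
    [0.07, [-0.03, 0.03, 0], 0],
    [0.07, [0, 0, 0], 0],
  ],
)

```text
clock: 21.75
position: [0.4262, -0.0832, 0.3027]
ee_rot: [0.533, -0.532, 0.465, -0.466]
contact_force: [-0.7, -0.4, 0.1]
width: 0.0699
```

Run:
```python
from h import *
np.set_printoptions(precision=4,suppress=True)
s=manip.get_state(); print(s["clock"],s["position"],s["contact_force"],s["width"],s["qd"])
for c in ("scene","top"):
    im,d=get_image(c); np.save(c+"16.npy",d); save(c+"16.png",cv2.resize(im,(800,600),interpolation=cv2.INTER_CUBIC))
    Q=cloud(c,d).reshape(-1,3)
    for n,z in(("jar",.095),("bottle",.150),("spool",.080)):
        ex={"jar":(.4435,.181),"bottle":(.711,.212),"spool":(.406,-.295)}[n]
        for tag,D in(("now",Q),("start",cloud(c,np.load(c+"0.npy")).reshape(-1,3))):
            m=D[(abs(D[:,2]-z)<.006)&(np.hypot(D[:,0]-ex[0],D[:,1]-ex[1])<.06)]; print(c,n,tag,len(m),m.mean(0) if len(m) else None)
    hk=Q[(Q[:,2]>.174)&(Q[:,2]<.19)&(abs(Q[:,0]-.56)<.05)&(abs(Q[:,1]+.215)<.05)]
    print("hook",len(hk),hk.mean(0) if len(hk) else None)
```

```text
21.75 [ 0.4262 -0.0832  0.3027] [-0.6862 -0.352   0.0872] 0.06989076573199285 [-0.0236  0.0518 -0.0515 -0.021  -0.05   -0.009 ]
scene jar now 346 [0.4447 0.1778 0.0936]
scene jar start 347 [0.4446 0.1777 0.0936]
scene bottle now 93 [0.7138 0.2123 0.1486]
scene bottle start 91 [0.7137 0.2117 0.1487]
scene spool now 514 [ 0.4099 -0.2931  0.079 ]
scene spool start 518 [ 0.4102 -0.2932  0.0791]
hook 403 [ 0.562  -0.2162  0.1785]
top jar now 377 [0.4411 0.1783 0.0936]
top jar start 381 [0.4411 0.1783 0.0937]
top bottle now 81 [0.7111 0.2125 0.1484]
top bottle start 81 [0.7112 0.2125 0.1484]
top spool now 40 [ 0.3889 -0.3116  0.0798]
top spool start 459 [ 0.4068 -0.2917  0.0793]
hook 196 [ 0.5634 -0.2241  0.1788]
```

View pics/scene16.png

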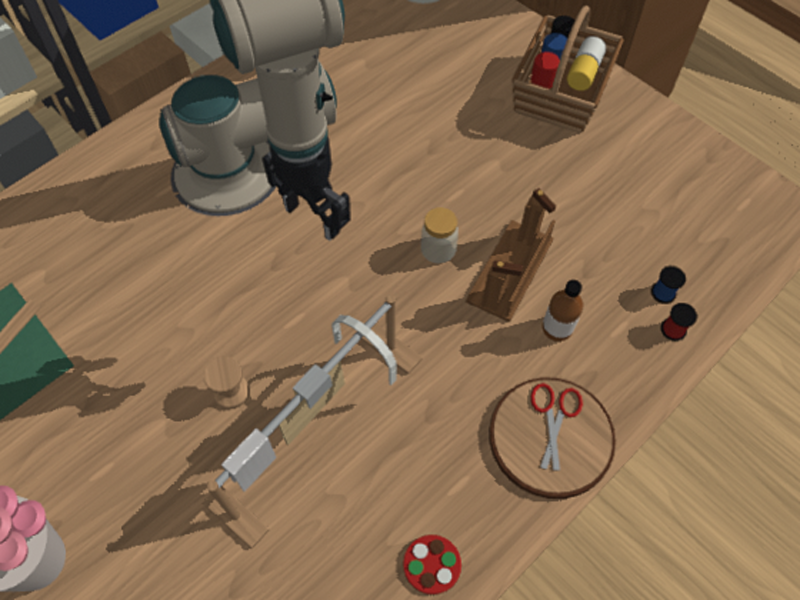

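View pics/top16.png

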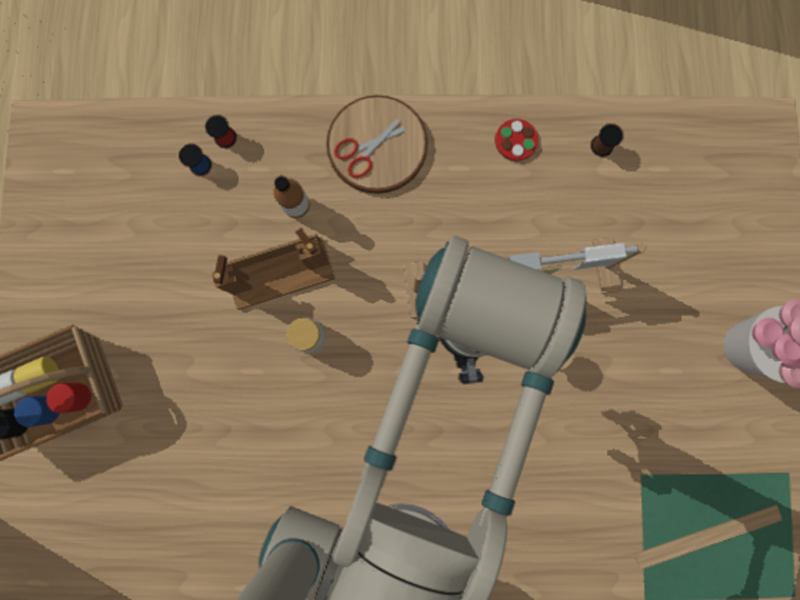

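Emit:
jog_arm(
  targets=[
    [0.07, [0, 0, 0], 0],
    [0.07, [0, 0, 0], 0],
    [0.07, [0, 0, 0], 0],
    [0.07, [0, 0, 0], 0],
  ],
)

```text
clock: 22.35
position: [0.4285, -0.0853, 0.301]
ee_rot: [-0.532, 0.532, -0.466, 0.466]
contact_force: [0.6, -0.6, 0.6]
width: 0.0701
```

Run:
```python
from h import *
a=cloud("scene",np.load("scene16.npy")); im,d=get_image("scene"); b=cloud("scene",d)
print(manip.get_state()["clock"], np.nanmean(a[245:330,150:280],(0,1)),np.nanmean(b[245:330,150:280],(0,1)))
# buttons: bars' direction
Q=b.reshape(-1,3); t=Q[(abs(Q[:,2]-.140)<.004)&(Q[:,0]>.5)&(Q[:,0]<.68)&(Q[:,1]>.12)&(Q[:,1]<.36)]
for lo,hi in((.12,.24),(.26,.36)):
    m=t[(t[:,1]>lo)&(t[:,1]<hi)]; print(len(m),cv2.minAreaRect(m[:,:2].astype(np.float32)))
print(sign_off())
```

```text
22.4 [ 0.53532509 -0.22252192  0.03262298] [ 0.53533954 -0.22259691  0.03255159]
102 ((0.6080915927886963, 0.16672571003437042), (0.0497562400996685, 0.017141193151474), 35.82453155517578)
85 ((0.5558947920799255, 0.3218008577823639), (0.017618190497159958, 0.049010880291461945), 83.9206771850586)
the job is handed in; nothing more can be done
None
```

The board now hangs by its hook on the free stretch of the rail, and the job is handed in at about 22.4 s of the 69 s allowed.

- **Buttons:** I swung both to the back with the board still in its frame. The last picture puts the left one at about 1.15 rad and the right one at about 1.25 rad; both need to be beyond 0.8.
- **Board:** I gripped the hook and lifted the board straight out of the frame. I lowered it onto the bar until the wrist force showed contact, about 6 N upward, at the height I had worked out. I let go only after that, then backed away.
- **Last checks:** The hook rests across the bar between the headband and the sheet, and the board did not move between the last two pictures. The jar and bottle stand within 1 mm of where they started in both cameras, and so does the spool in the scene camera. In the top camera the arm hid most of the spool. I checked the headband and sheet only by eye; they look undisturbed.
- **Discrepancies:**
  - The fingertips sit about 15 mm behind the TCP, not 17 mm ahead as stated. Because of this my first push on the left button passed over it without touching; I measured the real offset from depth and repeated it.
  - The cameras differed by up to about 5 mm on where the hook was, so I aligned the hook to the gripper and the bar by the wrist camera alone.

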